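Unload and clear the cure plate, load the cast covers, start the cure

ROBOT

A 6-joint arm with a two-finger parallel gripper is mounted at the origin on the work surface. World frame = base frame: x ahead of the robot, y to its left, z up, the work surface at z = 0. Lengths are in m, angles in rad, forces in N, time in s.
With the tool pointing down it reaches from about 0.35 to 0.975 m from the base axis. Payload 4.9 kg.
Tool frame: the origin (TCP) lies at the very end of the fingers, on their centre line; the grasp point (between the pads) lies 19 mm behind it (ctrl.tcp_to_grasp is the z of the grasp point in the tool frame, in m); z points along the fingers, y is the line along which they close (so a half turn about z gives the same grasp; the last joint's range is limited). The gripper opens to 85 mm and grips with 20 to 120 N. Pads are 22 mm wide; open, the fingers measure 114 mm over their backs; the gripper's body (76 mm by 85 mm) begins 54 mm behind the grasp point. The pads swing forward as they close: fully open they stand 13 mm farther back than shut.
Start: joints at [-1.265, 0.053, 1.613, -0, 1.476, -0.119], TCP at [0.258, -0.569, 0.231] pointing down, gripper open.
Joint ranges: [-3.01, 3.01], [-1.01, 2.22], [0.06, 2.58], [-1.02, 4.17], [0.09, 2.62], [-3.14, 3.14]. Speed limits (rad/s): [2.57, 2.57, 3.14, 3.14, 3.14, 3.14].

INTERFACE

Orientations are given as a rotation vector (axis times angle).
In Python, from station import ctrl, eyes, job, nets gives the robot as it stands. The module is installed in compiled form; this text tells all that it offers.
- The arm moves only by the tool jog_arm, never from a script. Its argument "commands" is one flat list of numbers, 7 for each row, row after row: the shift along the tool's x, y, z each as a share of 0.06 m, from -1 to 1, then the turn, a rotation vector about the tool's x, y, z each as a share of 0.1 rad, from -1 to 1, then the finger opening in mm, from 0 to 85.4. In form: [x, y, z, ax, ay, az, grip, x, y, z, ax, ay, az, grip, ...]. A call has 1 to 20 rows; each row shifts and turns the commanded pose from where the row before left it, along the tool's axes as they then stand; what a row does not reach is not made up. A row lasts 1/8 s, in which the tool goes at most 62.5 mm and 10.7 degrees, less where a joint would pass 70% of its speed; a pose out of reach is approached as far as the arm can. A call with a number of a shift or a turn outside -1 to 1 is refused whole. A call with a gripper value outside its range is refused whole. The fingers move at their own pace and stop on an object; "newtons" is the grip in N (left out, the last holds). Time passes only in rows, so rows that do not move let the fingers close. It gives the time, the measured TCP pose, the force, the opening and the grip force at its end, in the units of the state.
- ctrl.get_obs(): the state, without advancing time (a new reading comes with each control period).
- eyes.get_image(name): name is "scene" or "top" or "wrist"; returns a dict with "image" (400x640x3 uint8, red, green, blue), "z_map" (400x640 float32, m along the optical axis (not along the pixel's ray), 0 where there is no reading), "K" (3x3 intrinsics, pixels), "dist_coeffs" ([k1, k2, p1, p2, k3] as OpenCV has them; the pictures are not rectified), "cam_to_world" (4x4, takes a point from camera to world coordinates). Camera axes: x right, y up, looking along -z (the intrinsics and any distortion apply to the point x, -y, -z); pixel columns grow to the right and rows downward; lengths in m; the calibration is good to about 2 mm. A picture is of the moment at which its call begins.
- job.finish_job(): hands the job in; it is judged then, once.
Trained networks look in the newest picture that a camera, given by its name, has taken for a name from the list of things; names that differ only in an ending like _2 or _b are one class to them, and where a whole thing is asked for, a point or a joint stands for the part that bears it (a point fixed in the world has none). Each returns a list of dicts, best first, with "p" (0 to 1); they miss things now and then, are a little off and sometimes report something else, mostly with a low value. They report only what shows in the picture. A call takes as long as a camera call.
- nets.silhouettes(camera, name): "mask" (400x640 bool, what is visible of it) and "bbox" ([left, top, right, bottom] in pixels, round what is visible of it).
The state is a dict: "t": time; "q": joint angles; "dq": joint speeds; "effort": joint torques, N m; "tool_pos": TCP position; "tool_rot": TCP orientation; "contact_force": force on the tool from outside, world axes, zero at the start; "wrist_torque": the same for the moment, N m; "opening": finger opening in m; "grip_force": force on a finger pad.
Only numpy, scipy, OpenCV 4.12 (cv2) and the standard library are available. Lean on these libraries where they do the work, as an engineer would, in place of code of your own. Each camera call takes 0.05 s, during which the arm holds its last target. There are 200 camera calls.

TASK

Lift each finished white duct off the cure plate by its rib and stand it upright in the red tray, then, with the scraper block, wipe all the loose black chips off the cure plate into the yellow-floored waste trough beside it (only the scraper may push them, never your fingers), and put the scraper back standing in the middle of its blue pad. Only once the plate is clear, set every black cast cover waiting on the bench gently down on it, each flat, right way up and wholly on the plate, none stacked. With the covers loaded and the scraper back, press the green start button fully down and release it, leaving the tape, cream plug, screwdriver and bottle where they are.

Things in the scene. Friction and masses are not known exactly. Their poses are not given: they have to be found in the camera images.
- station: fixed cure station, yaw within 0.25 rad. Origin on the bench below the plate, z up. Grey metal plate: top at z 45 mm, x -95..95, y -100..115 mm. Blue lips 6 mm thick, tops at z 59 mm, stand along its x = -95, x = 95 and y = 115 mm edges; its -y edge is open and drops straight into the waste trough, so chips are wiped towards the station's -y
- plate_middle (a point): middle of the plate's top face (station x 0, y 7.5, z 45 mm)
- trough_floor (a point): middle of the waste trough's yellow floor (station x 0, y -145, z 6 mm); inside, the trough spans station x -95..95, y -190..-100 mm, with blue walls up to z 59 mm and the plate's block (45 mm) on the fourth side
- scraper: loose scraper, 200 g: foot 110 (its x) x 36 (its y) x 24 mm high, wood with black rubber sole; on it an orange upright fin 64 (x) x 18 (y) mm, from 24 to 78 mm above the sole. Origin at the sole's centre, z up. Grip the fin from above across its 18 mm (along its y); wipe along its y, long side ahead. Starts standing on the pad
- pad: fixed blue pad, 150 (its x) x 60 (its y) x 4 mm high, the scraper's place; origin at the centre of its underside
- start_top (a point): centre of the top of the green start button's cap, radius 16 mm, in a grey housing fixed to the bench; it moves down as the button is pressed
- start (a joint): travel of the start button in m: 0 released, 0.007 fully down (5 N); springs back
- tray: fixed red tray for finished parts, 120 x 120 mm outside, walls 4 mm thick and 18 mm high, floor 4 mm above the bench; origin at the centre of its underside, sides along its x and y
- duct1: white cured duct of the last batch, standing on the plate among the chips, 70 g: foot 42 (its x) x 34 (its y) x 20 mm high; on it an upright rib 36 (x) x 16 (y) mm, from 20 to 48 mm above the underside, by which it is gripped along its y, clear above the 12 mm chips. Origin at the centre of its underside, z up. 1 or 2 are present
- duct2: white cured duct of the last batch, standing on the plate among the chips, 70 g: foot 42 (its x) x 34 (its y) x 20 mm high; on it an upright rib 36 (x) x 16 (y) mm, from 20 to 48 mm above the underside, by which it is gripped along its y, clear above the 12 mm chips. Origin at the centre of its underside, z up. 1 or 2 are present
- chip1: black cast gate stub, a chunky chip 18 x 14 x 12 mm, 12 g, lying on the plate; origin at the centre of its underside. 4 to 7 chips are present, the others are absent
- chip2: black cast gate stub, a chunky chip 18 x 14 x 12 mm, 12 g, lying on the plate; origin at the centre of its underside. 4 to 7 chips are present, the others are absent
- chip3: black cast gate stub, a chunky chip 18 x 14 x 12 mm, 12 g, lying on the plate; origin at the centre of its underside. 4 to 7 chips are present, the others are absent
- chip4: black cast gate stub, a chunky chip 18 x 14 x 12 mm, 12 g, lying on the plate; origin at the centre of its underside. 4 to 7 chips are present, the others are absent
- chip5: black cast gate stub, a chunky chip 18 x 14 x 12 mm, 12 g, lying on the plate; origin at the centre of its underside. 4 to 7 chips are present, the others are absent
- chip6: black cast gate stub, a chunky chip 18 x 14 x 12 mm, 12 g, lying on the plate; origin at the centre of its underside. 4 to 7 chips are present, the others are absent
- chip7: black cast gate stub, a chunky chip 18 x 14 x 12 mm, 12 g, lying on the plate; origin at the centre of its underside. 4 to 7 chips are present, the others are absent
- cover1: black cast cover, block 50 (its x) x 38 (its y) x 28 mm high with two flat ring bosses on top, 60 g, lying flat on the bench; origin at the centre of its underside, z up. 2 to 3 covers are present, the others are absent
- cover2: black cast cover, block 50 (its x) x 38 (its y) x 28 mm high with two flat ring bosses on top, 60 g, lying flat on the bench; origin at the centre of its underside, z up. 2 to 3 covers are present, the others are absent
- cover3: black cast cover, block 50 (its x) x 38 (its y) x 28 mm high with two flat ring bosses on top, 60 g, lying flat on the bench; origin at the centre of its underside, z up. 2 to 3 covers are present, the others are absent
- tape: bystander: yellow tape ring, 80 mm across, 20 mm high; origin under its centre
- plug: bystander: cream silicone plug, 60 x 45 x 30 mm; origin under its centre
- screwdriver: bystander: screwdriver lying at the left of the bench; origin at its underside
- release_agent: bystander: white bottle with red cap, 50 mm across, 130 mm high; origin under its centre

How it is judged:
By the outcome, as a careful person would: the job done as asked, in the order asked, and still so for the second after the job is handed in, with the robot touching nothing.
Of chip1, chip2, chip3, chip4, chip5, chip6, chip7 only 4 to 7 are there at a start; the rules pass over those that are not, and their reading is None.
Of duct1, duct2 only 1 to 2 are there at a start; the rules pass over those that are not, and their reading is None.
Of cover1, cover2, cover3 only 2 to 3 are there at a start; the rules pass over those that are not, and their reading is None.
At some moment in a run one of cover1, cover2, cover3, scraper may be knocked a few centimetres aside while the robot is not near it.
It also fails if it takes over 210 s, if anything falls off the work surface, if the arm or the gripper's body presses on something with over 40 N, if the wrist force passes 120 N, or if a joint passes its speed limit or range.

## Working session

There is one attempt and no reset: what is moved stays moved. The work goes in short steps, Python scripts to look and compute and a tool call to move; the robot and the scene stay as the last step left them, time stands still between calls to the robot, and variables do not carry over. Pictures are saved under pics/ and viewed, at most 14 in all, crops included, and the job is handed in when it is done.

Besides the shell and the picture viewer there is one more tool, called after "Emit:" as name(argument=value, ...) on one line, values as JSON. jog_arm: Moves the arm, as the interface text tells. Shift numbers are shares of 0.06 m and turn numbers shares of 0.1 rad, none past 1 either way. Its arguments: {"type":"object","properties":{"commands":{"type":"array","items":{"type":"number"}},"newtons":{"type":"number"}},"required":["commands"]}

```bash
mkdir -p pics; cat > h.py <<'E'
import numpy as np, cv2
from scipy.spatial.transform import Rotation as R
from station import ctrl, eyes, job, nets
def pts(im):
    z=im["z_map"]; K=np.array(im["K"]); h,w=z.shape
    u,v=np.meshgrid(np.arange(w),np.arange(h))
    n=cv2.undistortPoints(np.stack([u,v],-1).reshape(-1,1,2).astype(float),K,np.array(im["dist_coeffs"])).reshape(h,w,2)
    c=np.stack([n[...,0]*z,-n[...,1]*z,-z,np.ones_like(z)],-1)
    p=(c@np.array(im["cam_to_world"]).T)[...,:3]; p[z<=0]=np.nan
    return p
def save(im,name): cv2.imwrite(f"pics/{name}.png",im["image"][...,::-1])
def tri(mask,P,zlo,zhi):
    q=P[mask]; q=q[np.isfinite(q).all(1)]; q=q[(q[:,2]>zlo)&(q[:,2]<zhi)]
    return q
def rect(q):
    (c,s,a)=cv2.minAreaRect((q[:,:2]*1000).astype(np.float32))
    if s[0]<s[1]: s=(s[1],s[0]); a+=90
    a=(a+90)%180-90
    return np.round(c,1),np.round(s,1),round(a,1)
E
python3 - <<'E'
from h import *
for c in("top","scene"):
    im=eyes.get_image(c); save(im,c+"0"); P=pts(im)
    print(c, np.round(np.array(im["cam_to_world"])[:3,3],2))
    for n in ["station","scraper","pad","start_top","tray","duct1","chip1","cover1","tape","plug","screwdriver","release_agent"]:
        for d in nets.silhouettes(c,n):
            if d["p"]<.3: continue
            q=tri(d["mask"],P,-.01,.3)
            if len(q)<8: continue
            zt=np.percentile(q[:,2],95); t=q[q[:,2]>zt-.006]
            print(n,round(d["p"],2),[int(x) for x in d["bbox"]],"ztop",round(zt*1000),"top",*rect(t),"all",*rect(q))
print(ctrl.get_obs())
E
```

```text
top [0.33 0.04 1.14]
station 0.78 [287, 141, 406, 218] ztop 58 top [587.4 -33.4] [317.9 204.3] -89.3 all [586.9 -34.1] [328.3 223.2] 86.9
station 0.36 [306, 189, 323, 206] ztop 94 top [529.1  49.5] [34.2 15.5] -10.8 all [529.8  49.3] [42.3 33.8] -11.0
scraper 0.63 [428, 153, 448, 198] ztop 82 top [ 608.3 -294.1] [62.9 18.1] -8.7 all [ 607.4 -298.1] [109.4  44.6] -8.1
pad 0.68 [425, 151, 449, 202] ztop 8 top [ 610.4 -297.8] [149.1  60.7] -6.6 all [ 610.9 -299.2] [151.   63.6] -5.9
pad 0.42 [284, 139, 405, 221] ztop 58 top [587.4 -33.5] [317.8 204.3] -89.3 all [595. -31.] [325.1 223. ] -88.2
start_top 0.51 [424, 150, 448, 202] ztop 6 top [ 610.  -299.6] [148.8  56.1] -5.8 all [ 610.3 -300.6] [149.4  57.6] -6.0
start_top 0.39 [428, 217, 440, 230] ztop 26 top [ 468.2 -281.9] [28.4 27.2] -18.2 all [ 468.  -282.4] [28.5 28.4] 89.7
tray 0.59 [471, 181, 517, 231] ztop 18 top [ 531.5 -451.9] [121.  120.9] -4.0 all [ 534.2 -455.4] [127.5 127.4] -4.0
duct1 0.77 [314, 145, 330, 167] ztop 94 top [640.5  33.8] [35.9 15.4] 9.7 all [644.1  34. ] [48.7 34.9] 7.2
duct1 0.51 [309, 189, 322, 203] ztop 9
[... 3051 characters left out ...]
.8 280.1] [55.2 43.2] 35.7
{'t': 1.3, 'q': array([-1.26499408e+00,  5.27273095e-02,  1.61291731e+00, -3.56188559e-05,
        1.47601155e+00, -1.19005224e-01]), 'dq': array([-0.00238381, -0.00068145,  0.00105034,  0.00051361, -0.00021131,
       -0.00054174]), 'effort': array([ 1.22710113e-03, -3.93670070e+01, -3.70461702e+01, -1.51071881e-04,
        4.87362486e-04, -1.58674993e-05]), 'tool_pos': array([ 0.25756984, -0.56942454,  0.23127627]), 'tool_rot': array([-3.07093196e+00, -6.62272395e-01,  6.47593450e-05]), 'contact_force': array([-0.18716716,  0.2338857 ,  0.4822442 ]), 'wrist_torque': array([ 0.00867476, -0.01343579,  0.01708678]), 'grip_force': 0.0, 'opening': 0.08544078015503899}
```

```bash
python3 - <<'E'
import cv2
a=cv2.imread("pics/top0.png"); cv2.imwrite("pics/topc.png",cv2.resize(a[130:280,270:460],None,fx=4,fy=4,interpolation=cv2.INTER_CUBIC))
E
```

```text
(no output)
```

View pics/top0.png

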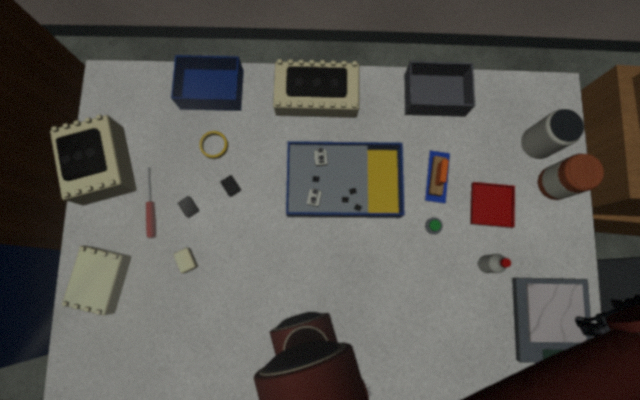

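View pics/topc.png

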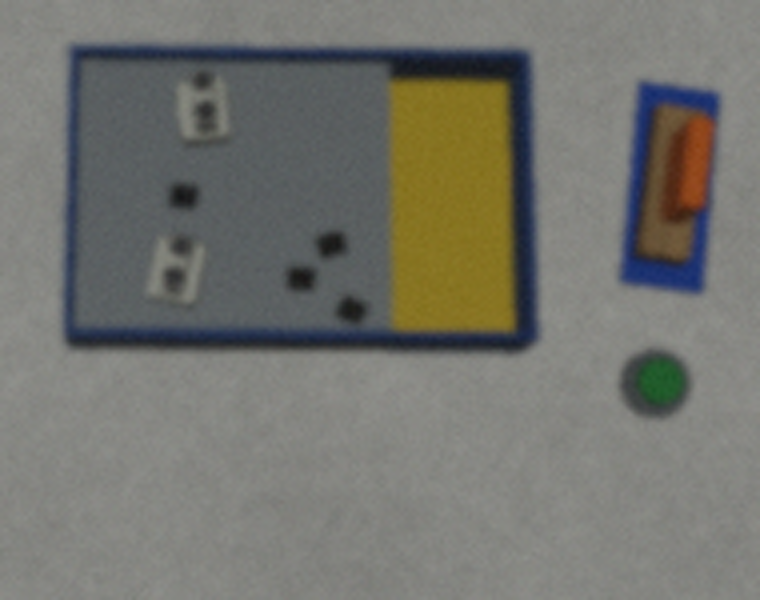

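The top view shows two ducts (crop (204,108) and (176,270)), four chips at crop (183,196), (331,244), (302,278) and (350,308), the yellow trough to the right, the scraper on its pad at (680,185), the button at (660,380), and two covers at full-image (231,185) and (188,206).

Emit:
jog_arm(commands=[0, 0, 0, 0, 0, 1, 45, 0, 0, 0, 0, 0, 1, 45, 0, 0, 0, 0, 0, 1, 45, 0, 0, 0, 0, 0, 1, 45, 0, 0, 0, 0, 0, 1, 45, 0, 0, 0, 0, 0, 1, 45, 0.225, -0.91, 0, 0, 0, 0, 45, 0.225, -0.91, 0, 0, 0, 0, 45, 0.225, -0.91, 0, 0, 0, 0, 45, 0.225, -0.91, 0, 0, 0, 0, 45, 0.225, -0.91, 0, 0, 0, 0, 45, 0.225, -0.91, 0, 0, 0, 0, 45, 0.225, -0.91, 0, 0, 0, 0, 45, 0.225, -0.91, 0, 0, 0, 0, 45, 0.225, -0.91, 0, 0, 0, 0, 45, 0.225, -0.91, 0, 0, 0, 0, 45, 0.225, -0.91, 0, 0, 0, 0, 45, 0.225, -0.91, 0, 0, 0, 0, 45, 0, 0, 0, 0, 0, 0, 45])

```text
t: 3.68
tool_pos: [0.5319, 0.0506, 0.2313]
tool_rot: [-3.13, 0.267, 0.0]
contact_force: [-0.1, 0.2, -0.1]
opening: 0.0451
grip_force: 0.0
```

```bash
cat >> h.py <<'E'
def pose():
    o=ctrl.get_obs(); M=R.from_rotvec(o["tool_rot"]).as_matrix()
    return o,np.array(o["tool_pos"]),np.degrees(np.arctan2(M[1,0],M[0,0])),M
def plan(x,y,z,yaw=None):
    "shares from now: turn first, then shifts in the turned tool axes"
    o,p,psi,M=pose()
    yaw=psi if yaw is None else yaw
    c,s=np.cos(np.radians(yaw)),np.sin(np.radians(yaw)); d=np.array([x,y,z])-p
    print("t",round(o["t"],2),"pos",np.round(p*1000,1),"yaw",round(psi,2),"z-axis",np.round(M[:,2],3),"| turn",round(-np.radians(yaw-psi)/.1,2),"shift",np.round(np.array([d[0]*c+d[1]*s,d[0]*s-d[1]*c,-d[2]])/.06,3))
def see(c,names,pmin=.35,show=True):
    im=eyes.get_image(c); P=pts(im)
    for n in names:
        for d in nets.silhouettes(c,n):
            if d["p"]<pmin: continue
            q=tri(d["mask"],P,-.01,.3)
            if len(q)<8: continue
            zt=np.percentile(q[:,2],95); t=q[q[:,2]>zt-.006]
            print(c,n,round(d["p"],2),[int(v) for v in d["bbox"]],"ztop",round(zt*1000),"top",*rect(t))
    return im,P
E
python3 - <<'E'
from h import *
im,P=see("wrist",["duct1","chip1"]); save(im,"w1"); np.savez("/tmp/w1.npz",P=P)
plan(.531,.049,.12,-10)
s=cv2.imread("pics/scene0.png"); w=im["image"][...,::-1]
cv2.imwrite("pics/both.png",np.vstack([cv2.resize(s[110:330,120:500],(640,370)),cv2.resize(w,(368,230)).repeat(1,0) if 0 else np.pad(cv2.resize(w,(368,230)),((0,0),(0,272),(0,0)))]))
E
```

```text
wrist duct1 0.87 [296, 31, 342, 88] ztop 93 top [641.3  33.4] [35.8 16. ] 6.9
wrist duct1 0.62 [308, 157, 342, 207] ztop 93 top [530.2  48.7] [36.7 15.8] -10.1
wrist duct1 0.48 [594, 0, 639, 116] ztop 4 top [ 594.3 -293.4] [117.   51.2] -5.2
wrist chip1 0.83 [396, 157, 411, 175] ztop 58 top [528.4 -34.2] [17.6 14.1] 86.5
wrist chip1 0.8 [407, 130, 433, 149] ztop 58 top [552.3 -54.9] [18.5 13.9] -75.3
wrist chip1 0.51 [309, 120, 326, 135] ztop 58 top [583.4  45.9] [17.7 13.6] 80.2
wrist chip1 0.51 [425, 174, 447, 190] ztop 58 top [507.8 -68.6] [18.2 14. ] 64.5
t 3.83 pos [531.1  47.  231.2] yaw -10.05 z-axis [-0. -0. -1.] | turn -0.01 shift [-0.007 -0.032  1.853]
```

View pics/both.png

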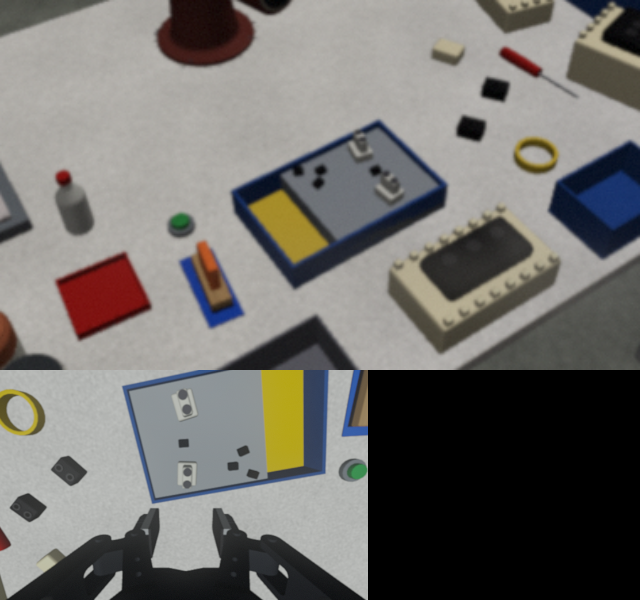

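The scene shows the same: two ducts and four chips on the plate, two covers at the left (scene crop (495,88), (471,127)). Wrist estimates agree. Grip duct 2.

Emit:
jog_arm(commands=[-0.01, -0.03, 0.8, 0, 0, 0, 45, 0, 0, 0.8, 0, 0, 0, 45, 0, 0, 0.6, 0, 0, 0, 45, 0, 0, 0.3, 0, 0, 0, 45, 0, 0, 0.19, 0, 0, 0, 45, 0, 0, 0, 0, 0, 0, 8, 0, 0, 0, 0, 0, 0, 8, 0, 0, 0, 0, 0, 0, 8, 0, 0, 0, 0, 0, 0, 8, 0, 0, 0, 0, 0, 0, 8, 0, 0, 0, 0, 0, 0, 8], newtons=30)

```text
t: 5.2
tool_pos: [0.5321, 0.0493, 0.0713]
tool_rot: [3.13, -0.275, 0.004]
contact_force: [-0.9, -1.2, 6.3]
opening: 0.0153
grip_force: 35.8
```

Emit:
jog_arm(commands=[0, 0, -0.5, 0, 0, -0.35, 8, 0, 0, -0.8, 0, 0, -0.35, 8, 0, 0, -0.85, 0, 0, -0.35, 8, 0.02, 0.83, 0, 0, 0, 0, 8, 0.02, 0.83, 0, 0, 0, 0, 8, 0.02, 0.83, 0, 0, 0, 0, 8, 0.02, 0.83, 0, 0, 0, 0, 8, 0.02, 0.83, 0, 0, 0, 0, 8, 0.02, 0.83, 0, 0, 0, 0, 8, 0.02, 0.83, 0, 0, 0, 0, 8, 0, 0.83, 0, 0, 0, 0, 8, 0, 0.83, 0, 0, 0, 0, 8, 0, 0.83, 0, 0, 0, 0, 8, 0, 0, 0, 0, 0, 0, 8])

```text
t: 6.95
tool_pos: [0.5032, -0.4506, 0.1976]
tool_rot: [-3.139, 0.116, 0.002]
contact_force: [-0.8, 0.1, -0.5]
opening: 0.0153
grip_force: 34.9
```

```bash
python3 - <<'E'
from h import *
im,P=see("wrist",["tray","scraper","pad","start_top"]); save(im,"w2")
im,P=see("top",["tray","duct1"])
plan(.5056,-.4516,.03,-4)
o=ctrl.get_obs(); print(o["opening"],o["contact_force"])
E
```

```text
wrist tray 0.85 [263, 86, 387, 206] ztop 17 top [ 531.6 -454.2] [120.3 119.1] 85.7
wrist scraper 0.71 [103, 11, 184, 139] ztop 81 top [ 608.8 -299.2] [63.9 18.6] -8.9
wrist scraper 0.61 [129, 1, 200, 152] ztop 4 top [ 609.1 -302.8] [147.1  58.9] -6.6
wrist pad 0.64 [130, 1, 202, 156] ztop 4 top [ 609.  -302.7] [146.9  59.6] -6.3
wrist start_top 0.62 [152, 204, 187, 234] ztop 23 top [ 469.  -286.4] [30.9 30.4] -69.1
top tray 0.59 [470, 180, 516, 230] ztop 17 top [ 532.3 -447.5] [129.3 121.4] 85.8
top duct1 0.71 [514, 197, 526, 214] ztop 203 top [ 490.4 -435.6] [18.6  4.6] 48.8
top duct1 0.48 [314, 148, 330, 165] ztop 94 top [639.9  33.8] [31.2 15.9] 6.8
t 7.35 pos [ 504.8 -447.   199.1] yaw -3.95 z-axis [ 0.  0. -1.] | turn 0.01 shift [0.018 0.076 2.818]
0.015535801795518453 [-1.09084603 -0.02605567  0.2084993 ]
```

View pics/w2.png

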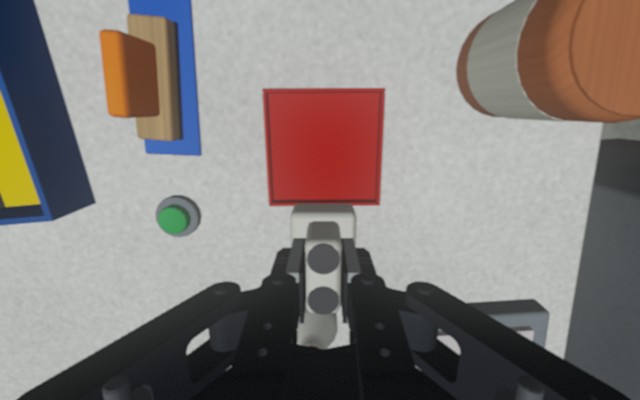

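The wrist view shows duct 2 upright in the fingers (322,260) and the empty tray at (325,147). Lower it into the tray.

Emit:
jog_arm(commands=[0, 0.08, 0.7, 0, 0, 0, 8, 0, 0, 0.8, 0, 0, 0, 8, 0, 0, 0.7, 0, 0, 0, 8, 0, 0, 0.3, 0, 0, 0, 8, 0, 0, 0.2, 0, 0, 0, 8, 0, 0, 0.1, 0, 0, 0, 8, 0, 0, 0, 0, 0, 0, 8, 0, 0, 0, 0, 0, 0, 8])

```text
t: 8.35
tool_pos: [0.5048, -0.4535, 0.0324]
tool_rot: [3.138, -0.11, 0.003]
contact_force: [0.6, -1.4, -0.7]
opening: 0.0155
grip_force: 34.9
```

Emit:
jog_arm(commands=[0, 0, 0.03, 0, 0, 0, 8, 0, 0, 0, 0, 0, 0, 8, 0, 0, 0, 0, 0, 0, 40, 0, 0, 0, 0, 0, 0, 40, 0, 0, 0, 0, 0, 0, 40, 0, 0, -0.3, 0, 0, 0, 40, 0, 0, -0.8, 0, 0, 0, 40, 0, 0, -0.9, 0, 0, 0, 40, 0, 0, -0.8, 0, 0, 0, 40, 0, 0, 0, 0, 0, 0, 40])

```text
t: 9.6
tool_pos: [0.5065, -0.4553, 0.2058]
tool_rot: [3.13, -0.11, 0.014]
contact_force: [-0.5, 0.3, -0.0]
opening: 0.0396
grip_force: 0.0
```

```bash
python3 - <<'E'
from h import *
im,P=see("wrist",["duct1","tray"])
plan(.6413,.0334,.2,8)
E
```

```text
wrist duct1 0.96 [301, 158, 337, 207] ztop 52 top [ 503.7 -453.8] [34.8 14.9] -3.9
wrist tray 0.8 [258, 95, 378, 209] ztop 17 top [ 531.  -454.2] [120.1 119. ] 85.9
t 9.75 pos [ 503.9 -452.4  196.9] yaw -4.02 z-axis [-0.  0. -1.] | turn -2.1 shift [ 3.395 -7.699 -0.052]
```

Emit:
jog_arm(commands=[0, 0, 0, 0, 0, -1, 45, 0, 0, 0, 0, 0, -1, 45, 0, 0, 0, 0, 0, -0.1, 45, 0.34, -0.77, 0, 0, 0, 0, 45, 0.34, -0.77, 0, 0, 0, 0, 45, 0.34, -0.77, 0, 0, 0, 0, 45, 0.34, -0.77, 0, 0, 0, 0, 45, 0.34, -0.77, 0, 0, 0, 0, 45, 0.34, -0.77, 0, 0, 0, 0, 45, 0.34, -0.77, 0, 0, 0, 0, 45, 0.34, -0.77, 0, 0, 0, 0, 45, 0.34, -0.77, 0, 0, 0, 0, 45, 0.34, -0.77, 0, 0, 0, 0, 45, 0, 0, 0, 0, 0, 0, 45, 0, 0, 0.6, 0, 0, 0, 45, 0, 0, 0.6, 0, 0, 0, 45, 0, 0, 0.5, 0, 0, 0, 45, 0, 0, 0.3, 0, 0, 0, 45])

```text
t: 12.0
tool_pos: [0.6401, 0.0322, 0.0743]
tool_rot: [-3.134, -0.217, 0.006]
contact_force: [-0.3, -0.2, -0.1]
opening: 0.0448
grip_force: 0.0
```

```bash
python3 - <<'E'
from h import *
see("wrist",["duct1"])
plan(.6413,.0334,.071,8)
E
```

```text
wrist duct1 0.67 [286, 195, 351, 304] ztop 93 top [642.4  33.5] [35.7 15.8] 6.7
t 12.1 pos [639.7  32.5  74. ] yaw 7.93 z-axis [-0.005  0.    -1.   ] | turn -0.01 shift [ 0.029 -0.011  0.05 ]
```

Emit:
jog_arm(commands=[0.03, -0.01, 0.04, 0, 0, 0, 45, 0, 0, 0, 0, 0, 0, 8, 0, 0, 0, 0, 0, 0, 8, 0, 0, 0, 0, 0, 0, 8, 0, 0, 0, 0, 0, 0, 8, 0, 0, 0, 0, 0, 0, 8, 0, 0, -0.5, 0, 0, 0.7, 8, 0, 0, -0.8, 0, 0, 0.7, 8, 0, 0, -0.8, 0, 0, 0.7, 8, -0.08, 0.82, 0, 0, 0, 0, 8, -0.08, 0.82, 0, 0, 0, 0, 8, -0.08, 0.82, 0, 0, 0, 0, 8, -0.08, 0.82, 0, 0, 0, 0, 8, -0.08, 0.82, 0, 0, 0, 0, 8, -0.08, 0.82, 0, 0, 0, 0, 8, -0.08, 0.82, 0, 0, 0, 0, 8, -0.08, 0.82, 0, 0, 0, 0, 8, -0.08, 0.82, 0, 0, 0, 0, 8, -0.08, 0.82, 0, 0, 0, 0, 8, 0, 0, 0, 0, 0, 0, 8], newtons=30)

```text
t: 14.6
tool_pos: [0.5593, -0.4564, 0.1993]
tool_rot: [-3.139, 0.117, 0.002]
contact_force: [0.1, 0.2, -0.2]
opening: 0.0153
grip_force: 31.2
```

```bash
python3 - <<'E'
from h import *
see("wrist",["tray","duct1","scraper","pad"])
plan(.5584,-.4559,.030,-4)
E
```

```text
wrist tray 0.64 [264, 143, 381, 254] ztop 17 top [ 531.6 -454.2] [120.1 119.5] 85.9
wrist duct1 0.86 [292, 200, 353, 309] ztop 216 top [ 557.3 -456.6] [35.7 15.6] -4.3
wrist scraper 0.57 [116, 79, 191, 196] ztop 81 top [ 608.9 -298.8] [63.7 18. ] -9.1
wrist pad 0.65 [139, 59, 204, 203] ztop 4 top [ 610.9 -302.1] [150.6  60.3] -6.6
t 14.85 pos [ 561.4 -452.   200.3] yaw -3.94 z-axis [-0.     0.001 -1.   ] | turn 0.01 shift [-0.046  0.068  2.839]
```

Emit:
jog_arm(commands=[0, 0, 0.7, 0, 0, 0, 8, 0, 0, 0.8, 0, 0, 0, 8, 0, 0, 0.7, 0, 0, 0, 8, 0, 0, 0.3, 0, 0, 0, 8, 0, 0, 0.2, 0, 0, 0, 8, 0, 0, 0.05, 0, 0, 0, 8, 0, 0, 0, 0, 0, 0, 8, 0, 0, 0, 0, 0, 0, 8])

```text
t: 15.85
tool_pos: [0.5618, -0.4542, 0.0375]
tool_rot: [3.138, -0.11, 0.003]
contact_force: [0.1, 0.1, -1.1]
opening: 0.0151
grip_force: 31.2
```

Emit:
jog_arm(commands=[0, 0, 0.04, 0, 0, 0, 8, 0, 0, 0.03, 0, 0, 0, 8, 0, 0, 0, 0, 0, 0, 8])

```text
t: 16.23
tool_pos: [0.562, -0.4544, 0.0353]
tool_rot: [3.138, -0.11, 0.003]
contact_force: [-3.3, 2.8, 10.9]
opening: 0.015
grip_force: 32.8
```

Emit:
jog_arm(commands=[0, 0, 0, 0, 0, 0, 40, 0, 0, 0, 0, 0, 0, 40, 0, 0, 0, 0, 0, 0, 40, 0, 0, -0.3, 0, 0, 0, 40, 0, 0, -0.8, 0, 0, 0, 40, 0, 0, -0.9, 0, 0, 0.4, 45, 0, 0, -0.8, 0, 0, 0.47, 45, 0.1, -0.67, 0, 0, 0, 0, 45, 0.1, -0.67, 0, 0, 0, 0, 45, 0.1, -0.67, 0, 0, 0, 0, 45, 0.1, -0.67, 0, 0, 0, 0, 45, 0, 0, 0, 0, 0, 0, 45, 0, 0, 0, 0, 0, 0, 45])

```text
t: 17.85
tool_pos: [0.6101, -0.2988, 0.2006]
tool_rot: [3.131, -0.246, 0.002]
contact_force: [0.1, -0.4, 0.2]
opening: 0.0449
grip_force: 0.0
```

```bash
python3 - <<'E'
from h import *
im,P=see("wrist",["tray","duct1","scraper","pad","chip1","start_top"]);save(im,"w3")
see("top",["duct1","scraper"])
plan(.6088,-.2988,.045,-9)
# station fit: lips z 55-62 in the wrist view
m=np.isfinite(P).all(-1)&(abs(P[...,2]-.0585)<.003)&(P[...,1]>-.25)&(P[...,0]>.45)
print(rect(P[m]),m.sum())
E
```

```text
wrist tray 0.73 [414, 163, 534, 277] ztop 17 top [ 531.2 -454.3] [121.4 120.2] 86.0
wrist tray 0.53 [85, 261, 110, 279] ztop 58 top [553.1 -56.4] [19.2 14. ] -73.6
wrist duct1 0.66 [451, 178, 492, 227] ztop 52 top [ 559.8 -454.4] [34.9 15.6] -3.6
wrist duct1 0.63 [456, 227, 499, 278] ztop 52 top [ 503.7 -453.5] [35.2 15.7] -3.8
wrist pad 0.67 [293, 101, 351, 236] ztop 4 top [ 611.  -301.5] [150.7  60.2] -6.8
wrist chip1 0.86 [111, 299, 137, 317] ztop 58 top [ 564.5 -155. ] [223.8  16.6] -57.9
wrist chip1 0.83 [76, 287, 101, 306] ztop 58 top [529.4 -36.2] [18.2 14.4] 85.5
wrist chip1 0.6 [86, 265, 111, 282] ztop 58 top [553.1 -56.5] [19.  13.8] -74.6
wrist start_top 0.72 [316, 280, 343, 311] ztop 23 top [ 469.1 -286. ] [31.2 30.6] 17.7
top duct1 0.41 [494, 209, 504, 222] ztop 55 top [ 496.1 -454.3] [21.6 12.5] -18.3
top scraper 0.67 [426, 154, 448, 197] ztop 82 top [ 608.9 -294.3] [61.8 17.9] -9.1
t 18.35 pos [ 609.8 -298.7  199.4] yaw -9.03 z-axis [-0.  0. -1.] | turn -0.01 shift [-0.017  0.005  2.573]
(array([596.7, -98.8]), array([346.7, 223.7]), -24.7) 3869
```

View pics/w3.png

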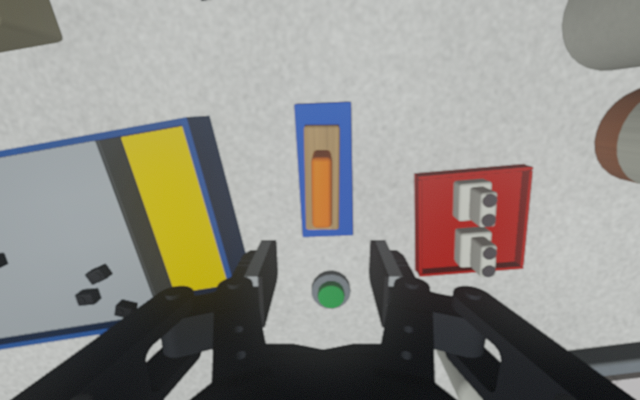

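Both ducts stand in the tray ((473,200) and (475,252)); the scraper is below the fingers at (322,180). Grip the scraper.

Emit:
jog_arm(commands=[-0.01, 0, 0.8, 0, 0, 0, 45, 0, 0, 0.8, 0, 0, 0, 45, 0, 0, 0.6, 0, 0, 0, 45, 0, 0, 0.3, 0, 0, 0, 45, 0, 0, 0.15, 0, 0, 0, 45, 0, 0, 0, 0, 0, 0, 10, 0, 0, 0, 0, 0, 0, 10, 0, 0, 0, 0, 0, 0, 10, 0, 0, 0, 0, 0, 0, 10, 0, 0, 0, 0, 0, 0, 10], newtons=70)

```text
t: 19.6
tool_pos: [0.6103, -0.2988, 0.0421]
tool_rot: [3.131, -0.246, 0.003]
contact_force: [0.2, -0.3, 5.9]
opening: 0.0176
grip_force: 69.7
```

```bash
python3 - <<'E'
from h import *
P=np.load("/tmp/w1.npz")["P"]
m=np.isfinite(P).all(-1)&(abs(P[...,2]-.0585)<.002)&(P[...,1]>-.22)&(P[...,0]>.45)&(P[...,1]<.2)
# edges: fit -x lip line and +x lip line, y- and y+ lips
q=P[m]; print(rect(q))
c=rect(q)
for nm,sel,ax in [("x-",(q[:,0]<.50),0),("x+",(q[:,0]>.675),0),("y+",(q[:,1]>.11)&(q[:,0]>.51)&(q[:,0]<.66),1),("y-",(q[:,1]<-.18)&(q[:,0]>.51)&(q[:,0]<.66),1)]:
    s=q[sel]; 
    if len(s)<20: print(nm,len(s)); continue
    a,b=np.polyfit(s[:,1-ax],s[:,ax],1); r=s[:,ax]-(a*s[:,1-ax]+b)
    print(nm,len(s),"slope deg",round(np.degrees(np.arctan(a)),2),"at",round((a*(.588 if ax else 0)+b)*1000,1),"width",np.round(np.percentile(r,[3,97])*1000,1))
plan(.609,-.299,.15,-9)
E
```

```text
(array([587.4, -34.2]), array([318.7, 203.2]), -89.3)
x- 1923 slope deg -0.61 at 489.5 width [-3.5  5.4]
x+ 1277 slope deg -1.07 at 684.5 width [-3.2  3.4]
y+ 1005 slope deg 0.7 at 121.6 width [-2.9  3.1]
y- 1261 slope deg 0.84 at -188.8 width [-3.6  3.1]
t 19.6 pos [ 610.3 -298.8   42.1] yaw -9.0 z-axis [ 0.002 -0.001 -1.   ] | turn -0.0 shift [-0.02   0.007 -1.799]
```

Emit:
jog_arm(commands=[0, 0, -0.4, 0, 0, 0, 10, 0, 0, -0.7, 0, 0, -0.85, 10, 0, 0, -0.7, 0, 0, -0.85, 10, -0.11, -0.81, 0, 0, 0, 0, 10, -0.11, -0.81, 0, 0, 0, 0, 10, -0.11, -0.81, 0, 0, 0, 0, 10, -0.11, -0.81, 0, 0, 0, 0, 10, -0.11, -0.81, 0, 0, 0, 0, 10, -0.11, -0.81, 0, 0, 0, 0, 10, -0.11, -0.81, 0, 0, 0, 0, 10, -0.11, -0.81, 0, 0, 0, 0, 10, 0, 0, 0, 0, 0, 0, 10, 0, 0, 0, 0, 0, 0, 10])

```text
t: 21.22
tool_pos: [0.5514, 0.0896, 0.1489]
tool_rot: [3.141, 0.021, 0.0]
contact_force: [-0.3, -0.6, -2.1]
opening: 0.0176
grip_force: 69.4
```

```bash
python3 - <<'E'
from h import *
im,P=see("wrist",["scraper","chip1","station"]);save(im,"w4")
see("top",["scraper","chip1"])
plan(.550,.0883,.0831,.8)
E
```

```text
wrist scraper 0.7 [290, 134, 358, 351] ztop 189 top [556.   88.7] [52.9 19.4] 0.4
wrist chip1 0.95 [366, 150, 392, 170] ztop 58 top [583.2  46.2] [17.8 14.1] 84.0
wrist chip1 0.83 [465, 216, 490, 238] ztop 58 top [528.5 -35. ] [18.2 14.2] 87.7
wrist chip1 0.55 [491, 191, 521, 211] ztop 58 top [552.3 -55.2] [18.  14.1] -74.3
wrist station 0.74 [268, 2, 640, 277] ztop 58 top [587.4 -25.4] [300.5 202.8] -89.2
top scraper 0.51 [291, 186, 306, 195] ztop 190 top [525.9  87.8] [16.6 14.7] -89.7
top chip1 0.59 [349, 188, 352, 195] ztop 60 top [549.2 -53.3] [9.1 8.1] -3.6
top chip1 0.54 [477, 252, 514, 272] ztop 130 top [ 367.2 -428.5] [22.4 19.7] -89.4
top chip1 0.49 [341, 197, 348, 202] ztop 59 top [528.5 -33.6] [16.3 11.5] -88.7
t 21.57 pos [551.7  89.  148.5] yaw 0.66 z-axis [-0. -0. -1.] | turn -0.02 shift [-0.029  0.012  1.09 ]
```

View pics/w4.png

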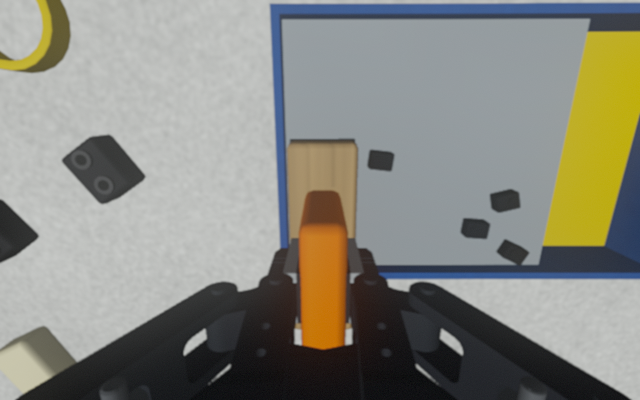

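The scraper is held upright at (325,230), behind all four chips ((380,160), (505,200), (475,228), (512,252)). Lower to the plate.

Emit:
jog_arm(commands=[-0.03, 0, 0.4, 0, 0, 0, 10, 0, 0, 0.4, 0, 0, 0, 10, 0, 0, 0.2, 0, 0, 0, 10, 0, 0, 0.06, 0, 0, 0, 10, 0, 0, 0, 0, 0, 0, 10, 0, 0, 0, 0, 0, 0, 10])

```text
t: 22.32
tool_pos: [0.5506, 0.0898, 0.0861]
tool_rot: [-3.141, -0.02, -0.003]
contact_force: [-0.2, 0.0, -2.0]
opening: 0.0173
grip_force: 69.4
```

Emit:
jog_arm(commands=[0, 0, 0.03, 0, 0, 0, 10, 0, 0, 0.02, 0, 0, 0, 10, 0, 0, 0, 0, 0, 0, 10])

```text
t: 22.7
tool_pos: [0.5502, 0.0899, 0.0831]
tool_rot: [-3.141, -0.02, -0.001]
contact_force: [-3.8, -0.1, 4.7]
opening: 0.0174
grip_force: 70.1
```

Emit:
jog_arm(commands=[0, 0.1, 0, 0, 0, 0, 10, 0, 0.15, 0, 0, 0, 0, 10, 0, 0.15, 0, 0, 0, 0, 10, 0, 0.15, 0, 0, 0, 0, 10, 0, 0.15, 0, 0, 0, 0, 10, 0, 0.15, 0, 0, 0, 0, 10, 0, 0.15, 0, 0, 0, 0, 10, 0, 0.15, 0, 0, 0, 0, 10, 0, 0.15, 0, 0, 0, 0, 10, 0, 0.15, 0, 0, 0, 0, 10, 0, 0.15, 0, 0, 0, 0, 10, 0, 0.15, 0, 0, 0, 0, 10, 0, 0.15, 0, 0, 0, 0, 10, 0, 0.15, 0, 0, 0, 0, 10, 0, 0.15, 0, 0, 0, 0, 10, 0, 0.15, 0, 0, 0, 0, 10, 0, 0.15, 0, 0, 0, 0, 10, 0, 0.15, 0, 0, 0, 0, 10, 0, 0.15, 0, 0, 0, 0, 10, 0, 0.15, 0, 0, 0, 0, 10])

```text
t: 25.2
tool_pos: [0.5529, -0.0875, 0.083]
tool_rot: [-3.14, -0.02, -0.004]
contact_force: [-0.1, 4.7, 6.1]
opening: 0.0173
grip_force: 70.4
```

```bash
python3 - <<'E'
from h import *
im,P=see("wrist",["scraper","chip1","cover1"]);save(im,"w5")
plan(.5525,-.0862,.0831,.8)
E
```

```text
wrist scraper 0.58 [287, 139, 359, 347] ztop 123 top [557.3 -87.8] [52.7 18. ] 0.6
wrist chip1 0.58 [355, 202, 366, 226] ztop 24 top [ 550.5 -113.9] [14.3  7.2] 0.7
wrist chip1 0.55 [356, 156, 369, 179] ztop 24 top [ 586.3 -113.8] [13.6  8.4] 2.0
wrist chip1 0.46 [356, 229, 367, 249] ztop 24 top [ 543.5 -110.7] [32.8  7. ] 21.3
t 25.4 pos [552.9 -88.5  83. ] yaw 0.7 z-axis [ 0.002 -0.001 -1.   ] | turn -0.02 shift [-0.007 -0.038 -0.001]
```

View pics/w5.png

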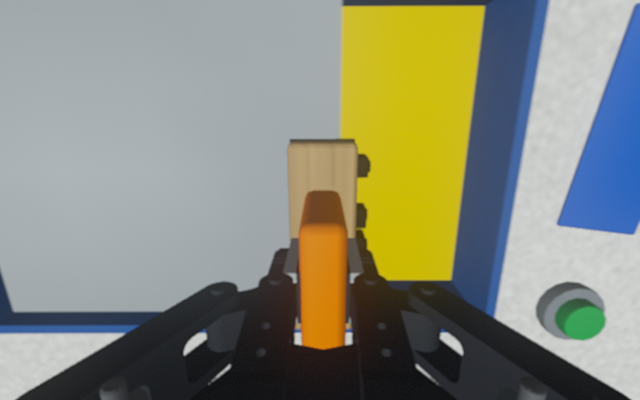

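Wrist picture: the plate left of the scraper is clear, chips in the yellow trough at (363,165) and (361,215). Lift and carry the scraper back above its pad.

Emit:
jog_arm(commands=[0, -0.15, 0, 0, 0, 0, 10, 0, 0, -0.4, 0, 0, 0, 10, 0, 0, -0.4, 0, 0, 0.65, 10, 0, 0, -0.4, 0, 0, 0.65, 10, 0.23, 0.59, 0, 0, 0, 0, 10, 0.23, 0.59, 0, 0, 0, 0, 10, 0.23, 0.59, 0, 0, 0, 0, 10, 0.23, 0.59, 0, 0, 0, 0, 10, 0.23, 0.59, 0, 0, 0, 0, 10, 0.23, 0.59, 0, 0, 0, 0, 10, 0, 0, 0, 0, 0, 0, 10, 0, 0, 0, 0, 0, 0, 10])

```text
t: 26.9
tool_pos: [0.6083, -0.298, 0.152]
tool_rot: [-3.134, 0.184, 0.004]
contact_force: [0.7, 0.8, -1.9]
opening: 0.0172
grip_force: 69.6
```

```bash
python3 - <<'E'
from h import *
im,P=see("wrist",["scraper","chip1","pad","tray"])
i2,P=see("top",["chip1","cover1","duct1"],.3);
plan(.6115,-.3015,.042,-6.7)
a=i2["image"][130:230,270:460,::-1]; b=im["image"][...,::-1]
cv2.imwrite("pics/c6.png",np.vstack([cv2.resize(a,(640,337),interpolation=cv2.INTER_CUBIC),np.pad(cv2.resize(b,(400,250)),((0,0),(0,240),(0,0)))]))
E
```

```text
wrist scraper 0.59 [291, 137, 360, 348] ztop 192 top [ 613.3 -299. ] [51.9 18.3] -6.7
wrist chip1 0.83 [113, 223, 142, 242] ztop 24 top [ 586.3 -111.8] [14.2 13.8] 89.6
wrist chip1 0.79 [137, 273, 156, 296] ztop 24 top [ 531.  -112.5] [14.4 13.7] -2.4
wrist chip1 0.7 [128, 256, 151, 271] ztop 24 top [ 551.4 -111.6] [13.9 12.3] -2.5
wrist chip1 0.57 [139, 289, 162, 309] ztop 24 top [ 515.2 -112.7] [18.8 14.2] -2.2
wrist pad 0.72 [292, 100, 357, 147] ztop 4 top [ 663.7 -307.7] [60.6 42.2] 84.2
wrist pad 0.4 [0, 109, 237, 365] ztop 58 top [ 570.6 -129.6] [268.6 206.2] -23.9
wrist tray 0.86 [422, 176, 569, 303] ztop 17 top [ 538.3 -422. ] [194.8 126.2] 80.6
top cover1 0.7 [175, 198, 198, 219] ztop 32 top [502.9 397.7] [49.  36.1] 35.4
top cover1 0.51 [223, 175, 240, 195] ztop 31 top [565.2 283.8] [49.6 37.1] 34.4
top duct1 0.44 [489, 203, 502, 221] ztop 54 top [ 502.8 -452.9] [36.  16.9] -2.5
t 27.35 pos [ 609.4 -298.5  154.1] yaw -6.69 z-axis [ 0. -0. -1.] | turn 0.0 shift [0.041 0.046 1.868]
```

View pics/c6.png

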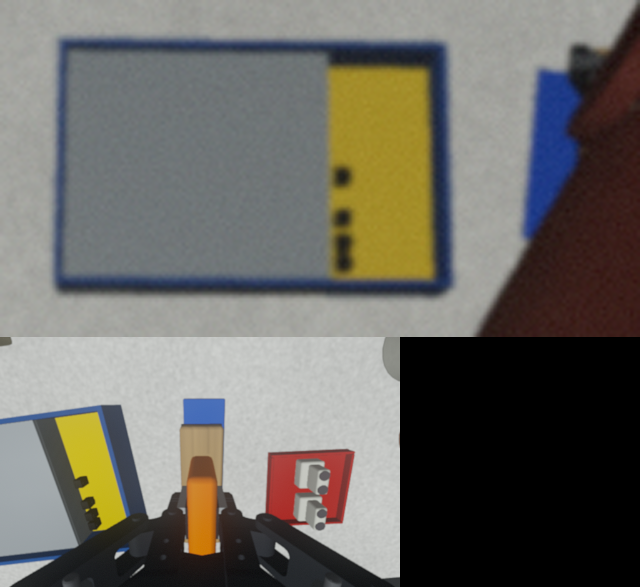

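The plate is clear and all four chips lie in the trough (339,177)–(343,262). Set the scraper down.

Emit:
jog_arm(commands=[0.03, 0.05, 0.6, 0, 0, 0, 10, 0, 0, 0.7, 0, 0, 0, 10, 0, 0, 0.35, 0, 0, 0, 10, 0, 0, 0.13, 0, 0, 0, 10, 0, 0, 0.05, 0, 0, 0, 10, 0, 0, 0, 0, 0, 0, 10, 0, 0, 0, 0, 0, 0, 10])

```text
t: 28.22
tool_pos: [0.6117, -0.3026, 0.0458]
tool_rot: [3.135, -0.184, 0.004]
contact_force: [-0.2, 1.4, -2.0]
opening: 0.0173
grip_force: 69.6
```

Emit:
jog_arm(commands=[0, 0, 0.03, 0, 0, 0, 10, 0, 0, 0.02, 0, 0, 0, 10, 0, 0, 0, 0, 0, 0, 10])

```text
t: 28.6
tool_pos: [0.6111, -0.3022, 0.0422]
tool_rot: [3.136, -0.184, 0.001]
contact_force: [-3.3, 0.6, 4.3]
opening: 0.0172
grip_force: 70.3
```

Emit:
jog_arm(commands=[0, 0, 0, 0, 0, 0, 45, 0, 0, 0, 0, 0, 0, 45, 0, 0, 0, 0, 0, 0, 45, 0, 0, 0, 0, 0, 0, 45, 0, 0, -0.4, 0, 0, 0, 45, 0, 0, -0.8, 0, 0, 0, 45, 0, 0, -0.8, 0, 0, 0, 45, 0, 0, -0.7, 0, 0, 0, 45, 0, 0, 0, 0, 0, 0, 45, 0, 0, 0, 0, 0, 0, 45])

```text
t: 29.85
tool_pos: [0.6107, -0.302, 0.2038]
tool_rot: [3.136, -0.184, 0.001]
contact_force: [-1.0, 0.2, -0.7]
opening: 0.0448
grip_force: 0.0
```

```bash
python3 - <<'E'
from h import *
im,P=see("wrist",["scraper","pad"])
i2,P=see("top",["cover1","scraper","pad"],.3);
plan(.5652,.2835,.2,35)
print(np.round(ctrl.get_obs()["q"],2))
E
```

```text
wrist pad 0.61 [294, 104, 349, 236] ztop 5 top [ 611.3 -301.6] [149.7  63.1] -5.5
top cover1 0.71 [177, 198, 196, 214] ztop 32 top [502.  397.4] [46.8 37.5] 38.9
top cover1 0.62 [222, 175, 241, 197] ztop 32 top [564.8 283.3] [46.2 35.6] 33.3
top scraper 0.7 [429, 154, 449, 196] ztop 82 top [ 609.4 -297.9] [60.7 16.4] -8.1
top scraper 0.61 [478, 253, 511, 271] ztop 130 top [ 367.2 -428.5] [20.1 19.8] -89.0
t 30.2 pos [ 610.4 -301.8  201.9] yaw -6.72 z-axis [-0.002  0.001 -1.   ] | turn -7.28 shift [ 4.978 -8.422  0.031]
[-0.57  0.2   1.5  -0.    1.44  1.12]
```

Emit:
jog_arm(commands=[0, 0, 0, 0, 0, -1, 60, 0, 0, 0, 0, 0, -1, 60, 0, 0, 0, 0, 0, -1, 60, 0, 0, 0, 0, 0, -1, 60, 0, 0, 0, 0, 0, -1, 60, 0, 0, 0, 0, 0, -1, 60, 0, 0, 0, 0, 0, -1, 60, 0, 0, 0, 0, 0, -0.28, 60, 0.5, -0.84, 0, 0, 0, 0, 60, 0.5, -0.84, 0, 0, 0, 0, 60, 0.5, -0.84, 0, 0, 0, 0, 60, 0.5, -0.84, 0, 0, 0, 0, 60, 0.5, -0.84, 0, 0, 0, 0, 60, 0.5, -0.84, 0, 0, 0, 0, 60, 0.5, -0.84, 0, 0, 0, 0, 60, 0.5, -0.84, 0, 0, 0, 0, 60, 0.5, -0.84, 0, 0, 0, 0, 60, 0.5, -0.84, 0, 0, 0, 0, 60, 0, 0, 0, 0, 0, 0, 60, 0, 0, 0, 0, 0, 0, 60])

```text
t: 32.7
tool_pos: [0.5673, 0.2828, 0.2028]
tool_rot: [2.996, 0.945, -0.001]
contact_force: [0.6, -0.2, -0.4]
opening: 0.06
grip_force: 0.0
```

```bash
python3 - <<'E'
from h import *
im,P=see("wrist",["cover1","scraper","tape"]); save(im,"w7")
plan(.5665,.2815,.015,35)
E
```

```text
wrist cover1 0.98 [303, 153, 341, 199] ztop 31 top [566.2 283.4] [48.  36.7] 34.5
wrist cover1 0.64 [177, 139, 224, 187] ztop 31 top [504.7 396.8] [48.7 36.9] 35.4
wrist tape 0.93 [305, 0, 388, 86] ztop 20 top [683.4 338.3] [78.8 74.2] -54.8
t 32.9 pos [567.8 281.6 203.1] yaw 34.88 z-axis [-0. -0. -1.] | turn -0.02 shift [-0.019 -0.011  3.135]
```

View pics/w7.png

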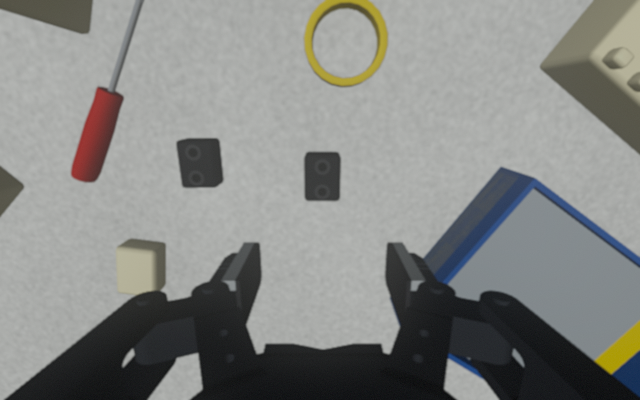

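Wrist picture: the two covers at (322,176) and (200,163), tape, plug and screwdriver well clear. Grip the first cover.

Emit:
jog_arm(commands=[-0.02, 0.01, 0.9, 0, 0, 0, 60, 0, 0, 0.9, 0, 0, 0, 60, 0, 0, 0.8, 0, 0, 0, 60, 0, 0, 0.4, 0, 0, 0, 60, 0, 0, 0.2, 0, 0, 0, 60, 0, 0, 0.06, 0, 0, 0, 60, 0, 0, 0, 0, 0, 0, 60, 0, 0, 0, 0, 0, 0, 30, 0, 0, 0, 0, 0, 0, 30, 0, 0, 0, 0, 0, 0, 30, 0, 0, 0, 0, 0, 0, 30, 0, 0, 0, 0, 0, 0, 30], newtons=35)

```text
t: 34.4
tool_pos: [0.568, 0.2822, 0.0092]
tool_rot: [-2.996, -0.945, -0.004]
contact_force: [-0.8, -0.8, 6.5]
opening: 0.0373
grip_force: 37.7
```

Emit:
jog_arm(commands=[0, 0, -0.3, 0, 0, 0, 30, 0, 0, -0.5, 0, 0, 1, 30, 0, 0, -0.5, 0, 0, 1, 30, 0, 0, -0.5, 0, 0, 1, 30, 0, 0, -0.5, 0, 0, 1, 30, 0, 0, 0, 0, 0, 1, 30, 0, 0, 0, 0, 0, 0.95, 30, 0.04, 0.76, 0, 0, 0, 0, 30, 0.04, 0.76, 0, 0, 0, 0, 30, 0.04, 0.76, 0, 0, 0, 0, 30, 0.04, 0.76, 0, 0, 0, 0, 30, 0.04, 0.76, 0, 0, 0, 0, 30, 0.04, 0.76, 0, 0, 0, 0, 30, 0.04, 0.76, 0, 0, 0, 0, 30, 0, 0, 0, 0, 0, 0, 30, 0, 0, 0, 0, 0, 0, 30])

```text
t: 36.4
tool_pos: [0.5885, -0.0368, 0.1457]
tool_rot: [-3.141, -0.024, 0.0]
contact_force: [0.2, 0.1, -0.8]
opening: 0.0372
grip_force: 36.9
```

```bash
python3 - <<'E'
from h import *
im,P=see("wrist",["cover1","scraper","pad"]); save(im,"w8")
see("top",["scraper","cover1"])
plan(.5876,-.036,.0542,.8)
E
```

```text
wrist cover1 0.94 [277, 204, 367, 319] ztop 167 top [588.7 -37.1] [49.3 37.2] 0.5
wrist scraper 0.88 [577, 102, 640, 235] ztop 36 top [ 599.1 -292.4] [43.2  6.5] -0.6
wrist scraper 0.38 [395, 223, 409, 237] ztop 24 top [ 555.9 -107.9] [25.4 14.6] 23.1
wrist pad 0.71 [554, 76, 639, 244] ztop 4 top [ 610.1 -303.3] [153.4  65.6] -6.3
top scraper 0.59 [429, 154, 449, 200] ztop 82 top [ 609.7 -300. ] [63.5 18.6] -8.0
top cover1 0.75 [174, 197, 197, 218] ztop 32 top [503.5 397.8] [48. 37.] 35.7
top cover1 0.39 [489, 207, 503, 221] ztop 52 top [ 503.1 -453.1] [36.2 17.9] -4.2
t 36.75 pos [588.6 -36.4 145.5] yaw 0.97 z-axis [-0.  0. -1.] | turn 0.03 shift [-0.017 -0.007  1.521]
```

View pics/w8.png

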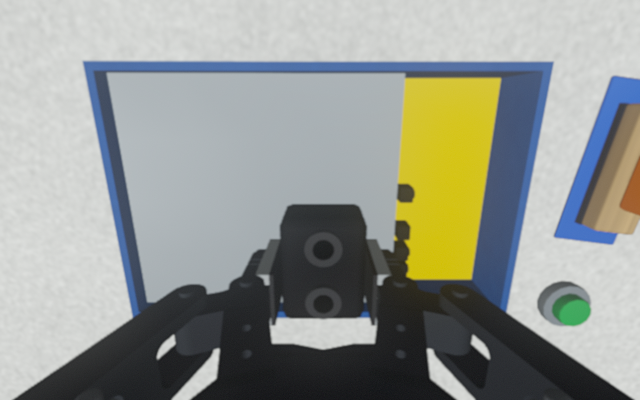

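The cover is held flat at (322,260) over the clear plate. Lower it.

Emit:
jog_arm(commands=[-0.02, 0, 0.6, 0, 0, 0, 30, 0, 0, 0.5, 0, 0, 0, 30, 0, 0, 0.25, 0, 0, 0, 30, 0, 0, 0.1, 0, 0, 0, 30, 0, 0, 0, 0, 0, 0, 30, 0, 0, 0.03, 0, 0, 0, 30, 0, 0, 0, 0, 0, 0, 30])

```text
t: 37.62
tool_pos: [0.588, -0.0373, 0.0576]
tool_rot: [3.141, 0.025, 0.002]
contact_force: [0.1, -0.7, -0.1]
opening: 0.0371
grip_force: 36.9
```

Emit:
jog_arm(commands=[0, 0, 0.03, 0, 0, 0, 30, 0, 0, 0.02, 0, 0, 0, 30, 0, 0, 0, 0, 0, 0, 30])

```text
t: 38.0
tool_pos: [0.5877, -0.0372, 0.0542]
tool_rot: [3.141, 0.025, 0.0]
contact_force: [-3.0, 0.4, 3.3]
opening: 0.037
grip_force: 37.3
```

Emit:
jog_arm(commands=[0, 0, 0, 0, 0, 0, 58, 0, 0, 0, 0, 0, 0, 58, 0, 0, 0, 0, 0, 0, 58, 0, 0, -0.3, 0, 0, 0, 58, 0, 0, -0.6, 0, 0, 0, 58, 0, 0, -0.7, 0, 0, -1, 60, 0, 0, 0, 0, 0, -1, 60, 0, 0, 0, 0, 0, -1, 60, 0, 0, 0, 0, 0, -1, 60, 0, 0, 0, 0, 0, -1, 60, 0, 0, 0, 0, 0, -1, 60, 0.38, -0.84, 0, 0, 0, 0, 60, 0.38, -0.84, 0, 0, 0, 0, 60, 0.38, -0.84, 0, 0, 0, 0, 60, 0.38, -0.84, 0, 0, 0, 0, 60, 0.38, -0.84, 0, 0, 0, 0, 60, 0.38, -0.84, 0, 0, 0, 0, 60, 0.38, -0.84, 0, 0, 0, 0, 60, 0.38, -0.84, 0, 0, 0, 0, 60, 0, 0, 0, 0, 0, 0, 60])

```text
t: 40.5
tool_pos: [0.5026, 0.4009, 0.1513]
tool_rot: [-2.99, -0.959, -0.003]
contact_force: [0.4, 0.0, 0.1]
opening: 0.0601
grip_force: 0.0
```

```bash
python3 - <<'E'
from h import *
see("wrist",["cover1"]); see("top",["cover1","scraper"])
plan(.5045,.397,.0075,35.2)
E
```

```text
wrist cover1 0.81 [309, 160, 351, 218] ztop 31 top [504.4 397.4] [48.7 36.8] 36.5
top cover1 0.69 [175, 196, 197, 218] ztop 31 top [503.2 397.3] [49.6 37.8] 36.2
top cover1 0.56 [338, 166, 356, 186] ztop 76 top [586.9 -37.1] [47.1 37.3] 1.9
top scraper 0.94 [429, 155, 449, 196] ztop 82 top [ 609.4 -299.2] [63.  18.1] -5.8
t 40.75 pos [504.  396.3 150.2] yaw 35.2 z-axis [ 0. -0. -1.] | turn -0.0 shift [ 0.014 -0.005  2.378]
```

Emit:
jog_arm(commands=[0.01, 0, 0.8, 0, 0, 0, 60, 0, 0, 0.8, 0, 0, 0, 60, 0, 0, 0.5, 0, 0, 0, 60, 0, 0, 0.2, 0, 0, 0, 60, 0, 0, 0.07, 0, 0, 0, 60, 0, 0, 0, 0, 0, 0, 60, 0, 0, 0, 0, 0, 0, 30, 0, 0, 0, 0, 0, 0, 30, 0, 0, 0, 0, 0, 0, 30, 0, 0, 0, 0, 0, 0, 30, 0, 0, 0, 0, 0, 0, 30], newtons=35)

```text
t: 42.12
tool_pos: [0.5051, 0.3984, 0.0093]
tool_rot: [-2.993, -0.952, -0.004]
contact_force: [-0.4, -0.7, 5.7]
opening: 0.037
grip_force: 37.3
```

Emit:
jog_arm(commands=[0, 0, -0.3, 0, 0, 0, 30, 0, 0, -0.5, 0, 0, 1, 30, 0, 0, -0.5, 0, 0, 1, 30, 0, 0, -0.5, 0, 0, 1, 30, 0, 0, -0.5, 0, 0, 1, 30, 0, 0, 0, 0, 0, 1, 30, 0, 0, 0, 0, 0, 1, 30, 0.18, 0.82, 0, 0, 0, 0, 30, 0.18, 0.82, 0, 0, 0, 0, 30, 0.18, 0.82, 0, 0, 0, 0, 30, 0.18, 0.82, 0, 0, 0, 0, 30, 0.18, 0.82, 0, 0, 0, 0, 30, 0.18, 0.82, 0, 0, 0, 0, 30, 0.18, 0.82, 0, 0, 0, 0, 30, 0, 0, 0, 0, 0, 0, 30, 0, 0, 0, 0, 0, 0, 30])

```text
t: 44.12
tool_pos: [0.5847, 0.0548, 0.1458]
tool_rot: [-3.141, -0.024, 0.0]
contact_force: [-0.7, 0.4, -0.8]
opening: 0.0373
grip_force: 36.6
```

```bash
python3 - <<'E'
from h import *
see("wrist",["cover1"]); see("top",["scraper"])
plan(.5863,.0538,.0585,.8)
E
```

```text
wrist cover1 0.73 [415, 169, 478, 234] ztop 76 top [587.5 -37.3] [48.6 37.7] 0.7
wrist cover1 0.68 [280, 205, 367, 319] ztop 167 top [584.1  54.4] [49.3 36.9] 1.0
top scraper 0.72 [427, 154, 452, 199] ztop 82 top [ 609.2 -299.3] [64.9 18.9] -6.8
top scraper 0.65 [287, 142, 406, 220] ztop 58 top [587.3 -35.3] [314.2 203.3] -89.1
top scraper 0.35 [174, 249, 201, 269] ztop 32 top [356.6 393.1] [59.8 44. ] 30.5
t 44.33 pos [584.7  55.7 145.5] yaw 1.01 z-axis [-0.  0. -1.] | turn 0.04 shift [0.027 0.033 1.45 ]
```

Same lowering as before.

Emit:
jog_arm(commands=[0.02, 0.02, 0.6, 0, 0, 0, 30, 0, 0, 0.5, 0, 0, 0, 30, 0, 0, 0.25, 0, 0, 0, 30, 0, 0, 0.1, 0, 0, 0, 30, 0, 0, 0.03, 0, 0, 0, 30, 0, 0, 0.03, 0, 0, 0, 30, 0, 0, 0, 0, 0, 0, 30, 0, 0, 0, 0, 0, 0, 30])

```text
t: 45.32
tool_pos: [0.5866, 0.0533, 0.0555]
tool_rot: [3.141, 0.025, 0.001]
contact_force: [0.3, 1.1, 0.3]
opening: 0.0371
grip_force: 36.5
```

Emit:
jog_arm(commands=[0, 0, 0.02, 0, 0, 0, 30, 0, 0, 0.01, 0, 0, 0, 30, 0, 0, 0, 0, 0, 0, 58, 0, 0, 0, 0, 0, 0, 58, 0, 0, 0, 0, 0, 0, 58, 0, 0, -0.3, 0, 0, 0, 58, 0, 0, -0.6, 0, 0, 0, 58, 0, 0, -0.7, 0, 0, 0, 58, -0.26, 0.7, 0, 0, 0, 0, 0, -0.26, 0.7, 0, 0, 0, 0, 0, -0.26, 0.7, 0, 0, 0, 0, 0, -0.26, 0.7, 0, 0, 0, 0, 0, -0.26, 0.7, 0, 0, 0, 0, 0, -0.26, 0.7, 0, 0, 0, 0, 0, -0.26, 0.7, 0, 0, 0, 0, 0, -0.26, 0.7, 0, 0, 0, 0, 0, 0, 0, 0, 0, 0, 0, 0, 0, 0, 0, 0, 0, 0, 0])

```text
t: 47.58
tool_pos: [0.467, -0.2845, 0.15]
tool_rot: [3.141, 0.024, 0.002]
contact_force: [0.4, 0.6, 1.6]
opening: -0.0003
grip_force: 0.0
```

```bash
python3 - <<'E'
from h import *
im,P=see("wrist",["start_top","scraper","pad","duct1"]); save(im,"w9")
i2,P=see("top",["cover1","scraper"])
i3=eyes.get_image("scene")
plan(.4691,-.2862,.03)
a=i2["image"][130:230,270:460,::-1]; b=im["image"][...,::-1]; c=i3["image"][150:330,140:420,::-1]
cv2.imwrite("pics/c9.png",np.vstack([cv2.resize(a,(640,337),interpolation=cv2.INTER_CUBIC),np.hstack([cv2.resize(b,(320,200)),cv2.resize(c,(320,200))])]))
E
```

```text
wrist start_top 0.86 [302, 167, 336, 204] ztop 23 top [ 468.9 -285.6] [30.6 29.5] 1.6
wrist scraper 0.81 [317, 0, 375, 89] ztop 82 top [ 588.7 -300.1] [23.3 18. ] -6.5
wrist pad 0.66 [434, 32, 619, 193] ztop 17 top [ 531.2 -454.4] [121.3 120.9] 86.0
wrist duct1 0.95 [498, 50, 573, 111] ztop 52 top [ 559.  -454.1] [36.4 16.8] -4.6
wrist duct1 0.75 [487, 125, 560, 181] ztop 52 top [ 503.3 -453.6] [34.7 16.6] -4.7
wrist duct1 0.37 [107, 104, 129, 123] ztop 24 top [ 529.6 -113. ] [14.2 13.7] -88.9
top cover1 0.67 [340, 164, 355, 186] ztop 77 top [586.7 -35.8] [47.3 34.7] 0.6
top cover1 0.6 [303, 168, 321, 187] ztop 77 top [583.9  53.4] [47.6 36.8] -0.2
top scraper 0.7 [171, 251, 199, 271] ztop 32 top [356.1 393.8] [57.6 43.2] 28.8
top scraper 0.62 [430, 156, 448, 199] ztop 82 top [ 609.3 -298.9] [64.1 18.4] -6.8
top scraper 0.36 [338, 166, 354, 186] ztop 77 top [586.6 -35.7] [47.3 34.9] 0.9
t 48.02 pos [ 466.9 -284.2  149.1] yaw 0.95 z-axis [-0.  0. -1.] | turn -0.0 shift [0.036 0.034 1.984]
```

View pics/c9.png

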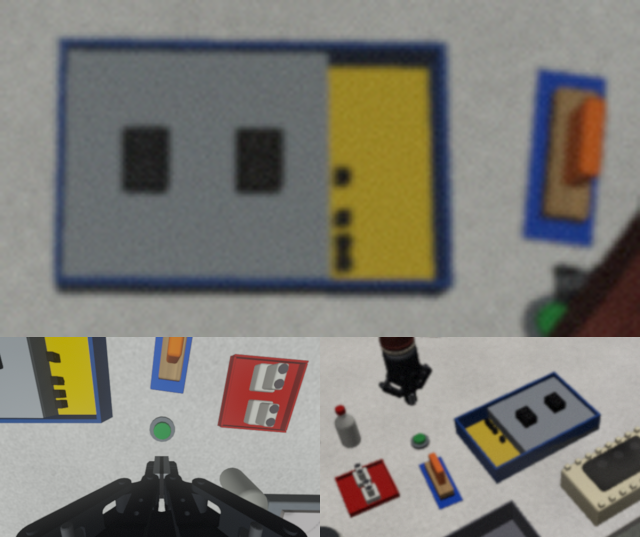

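Both covers lie flat on the plate, chips are in the trough, the scraper stands on its pad, the ducts stand in the tray. The button is right ahead under the fingers (wrist (318,186)).

Emit:
jog_arm(commands=[0.03, 0.03, 0.8, 0, 0, 0, 0, 0, 0, 0.7, 0, 0, 0, 0, 0, 0, 0.4, 0, 0, 0, 0, 0, 0, 0.1, 0, 0, 0, 0, 0, 0, 0.07, 0, 0, 0, 0, 0, 0, 0.05, 0, 0, 0, 0, 0, 0, 0.05, 0, 0, 0, 0, 0, 0, 0, 0, 0, 0, 0])

```text
t: 49.02
tool_pos: [0.4695, -0.2871, 0.02]
tool_rot: [3.14, 0.025, 0.003]
contact_force: [0.3, -0.5, 2.8]
opening: 0.0002
grip_force: 1.4
```

Emit:
jog_arm(commands=[0, 0, 0.03, 0, 0, 0, 0, 0, 0, 0.03, 0, 0, 0, 0, 0, 0, 0, 0, 0, 0, 0])

```text
t: 49.4
tool_pos: [0.4694, -0.287, 0.0161]
tool_rot: [3.14, 0.025, 0.003]
contact_force: [1.3, -0.6, 4.8]
opening: 0.0003
grip_force: 2.4
```

Emit:
jog_arm(commands=[0, 0, 0.03, 0, 0, 0, 0, 0, 0, 0.02, 0, 0, 0, 0, 0, 0, 0, 0, 0, 0, 0])

```text
t: 49.78
tool_pos: [0.4696, -0.2872, 0.0157]
tool_rot: [3.141, 0.025, 0.001]
contact_force: [-5.8, 4.3, 22.3]
opening: 0.0
grip_force: 10.9
```

Hard stop reached (22 N, no further travel). Release and check.

Emit:
jog_arm(commands=[0, 0, -0.2, 0, 0, 0, 0, 0, 0, -0.5, 0, 0, 0, 0, 0, 0, -0.9, 0, 0, 0, 0, 0, 0, -0.9, 0, 0, 0, 0, 0, 0, -0.5, 0, 0, 0, 0, 0, 0, 0, 0, 0, 0, 0, 0, 0, 0, 0, 0, 0, 0])

```text
t: 50.65
tool_pos: [0.4675, -0.2856, 0.1899]
tool_rot: [-3.139, -0.025, 0.005]
contact_force: [-0.1, -1.1, -1.3]
opening: 0.0
grip_force: 0.0
```

```bash
python3 - <<'E'
from h import *
see("wrist",["start_top","scraper","duct1"]); see("top",["cover1","scraper"]); see("scene",["scraper","pad"])
print(ctrl.get_obs()["t"])
E
```

```text
wrist start_top 0.58 [306, 160, 336, 195] ztop 23 top [ 468.6 -286. ] [30.9 30.4] -42.6
wrist scraper 0.61 [319, 0, 369, 95] ztop 82 top [ 594.4 -300.7] [34.5 18. ] -6.6
wrist scraper 0.5 [0, 0, 238, 163] ztop 58 top [550.8 -96. ] [195.7 127.4] -89.1
wrist duct1 0.79 [469, 123, 530, 175] ztop 52 top [ 502.6 -453.9] [36.  16.7] -3.8
wrist duct1 0.64 [479, 60, 537, 109] ztop 52 top [ 558.5 -453.9] [35.3 15.7] -4.2
top cover1 0.69 [339, 169, 358, 188] ztop 76 top [586.6 -35.8] [47.7 35. ] 0.8
top cover1 0.51 [305, 168, 320, 187] ztop 77 top [584.2  53.6] [47.1 37.3] 1.3
top scraper 0.77 [430, 155, 451, 198] ztop 82 top [ 609.2 -299.2] [62.8 18.2] -6.9
scene scraper 0.86 [233, 251, 257, 296] ztop 83 top [ 610.4 -303.4] [65.7 19. ] -5.5
scene scraper 0.73 [415, 140, 440, 156] ztop 26 top [472.1 492.9] [90.6 21.5] 3.5
scene scraper 0.35 [222, 238, 231, 246] ztop 26 top [ 472.5 -288.2] [23.9 21.7] 18.0
scene pad 0.78 [230, 256, 263, 304] ztop 7 top [ 613.3 -301.8] [149.1  63.1] -7.3
scene pad 0.45 [172, 278, 193, 302] ztop 53 top [ 561.2 -455.5] [38.  14.5] -2.5
51.15
```

Everything is in place and the button has sprung back, so I'm handing the job in.

```bash
python3 -c "
from station import job
print(job.finish_job())"
```

```text
the job is handed in; nothing more can be done
None
```

I handed the job in at about 51 s, with no verdict returned. Both ducts stand in the tray, all four chips are in the trough, the scraper is back in the middle of its pad, both covers lie flat on the plate, and the start button was pressed to its stop and released.

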